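# Release the key-tag drawer and issue the yellow tag

## Task

The grey key-tag cabinet has no key: with the wooden-handled rod, push in the red spring catch through the small hole in the cabinet's side until the drawer springs fully open, then lay the rod back in its grey tray. Lift the yellow tag over the end stops of the drawer's rail and hang it on the rail of the dark stand, leaving the blue tag hanging in the drawer. Finally push the drawer shut until it catches and stays shut; do not knock the mug or the stapler about.

Things in the scene. Friction and masses are not known exactly. Their poses are not given: they have to be found in the camera images.
- cabinet: fixed grey steel housing 175 deep (x 0 to 175), 158 wide (y -79 to 79), 156 high (its roof begins 40 mm behind the front edge; before that its side walls are 112 high), open in front, with a shallow white-fronted drawer. Origin: middle of its lower front edge, on the counter. Its x axis points front to back, y to its left side (seen from the front), z up. The drawer springs out towards -x
- hole (a point): centre of the round 19 mm hole (brass ring round it) in the outer face of the cabinet's left (+y) side wall, 80 mm behind the cabinet's front edge and 125 mm above the counter; its frame has the cabinet's axes. The wall is 4 mm thick; the red 15 mm catch button lies 11 mm behind the outer face, on the hole's axis, and is pushed along the cabinet's -y
- latch (a joint): how far the red catch button is pushed in: 0 free, 0.012 m at its stop. It springs back by itself (about 3 N at 0, 7 N at the stop); beyond about 0.005 the drawer is released, so the rod tip should go about 21 mm in from the outer face. Pushing the drawer shut moves the catch too; it then snaps back to 0
- drawer (a joint): drawer opening in m along the cabinet's -x: 0 to 0.001 shut and caught, 0.125 fully open; it can be pushed to -0.004 and must reach about -0.001 for the catch to snap. A spring pushes it out (6 N when shut, 3 N when open), damped: it takes about one second to come out.
- drawer_front (a point): middle of the upper edge of the outer face of the drawer's flat white front panel; moves with the drawer. The panel is 158 wide and reaches from 6 to 112 mm above the counter; its face stands 16 mm in front of the cabinet's origin when shut, close to the higher housing: press it near its upper edge, so that the gripper's body stays above the housing. Axes as the cabinet
- drawer_rail (a point): middle of the top of the rail in the drawer: a flat steel bar 10 wide, 8 high and 120 mm long between its end stops, along the cabinet's y axis, its top 107 mm above the counter, 50 mm behind the cabinet's origin when the drawer is shut (75 mm in front of it when fully open). The end posts, 8 x 8 mm, stand 12 mm above the rail's top as end stops. Axes as the cabinet
- yellow_tag: yellow hanging tag with a black grip block, loose, 70 g, hanging on the drawer's rail (left or right place). Origin: the seat, the middle of the underside of its bridge, where it sits on a rail. Along its x axis it is 24 thick, along y 46 wide. Black grip block 14 (x) x 30 (y), from 5 to 39 mm above the origin. Below the bridge two 3 mm legs straddle the rail with an 18 mm gap (in x): the -x leg reaches 30 mm down, the +x leg is the tag's plate and reaches 80 mm down
- blue_tag: the same tag in blue, hanging in the other place of the drawer's rail; it stays there
- stand: fixed dark stand with a free rail; base 90 (x) x 150 (y) x 10 mm. Origin: centre of its underside, z up
- stand_rail (a point): middle of the top of the stand's rail: the same flat bar 10 wide and 8 high, along the stand's y axis, 116 mm long between its end stops, top 107 mm above the counter; the end stops stand 12 mm above it
- tray: fixed grey open tray, 85 (x) x 175 (y) x 15 mm high, walls and floor 4 mm. Origin: centre of its underside
- rod: release rod, loose, 80 g, lying in the tray: a square wooden handle 20 x 20 mm and 70 mm long, and a steel shank of 10 mm diameter, 65 mm long. Its x axis runs along it from handle to tip; origin on the underside, where handle and shank meet (handle at x -70 to 0, shank at 0 to +65, the rod's axis 10 mm above the origin)
- rod_tip (a point): middle of the flat tip of the rod's shank, 65 mm along the rod's x from its origin and 10 mm above it
- mug: white mug, 82 x 114 x 91 mm, a bystander; origin under its middle
- stapler: dark blue desk stapler, 36 x 142 x 53 mm, a bystander; origin under its middle

How it is judged:
On the way, in this order (a step that is already met when the one before it is completed fails the run):
1. the held rod has pushed the catch in through the hole (value of joint latch above 0.003 m and horizontal distance between rod_tip and hole below 0.03 m and y of rod_tip in the frame of hole below -0.012 m and contact force between rod and the fingers above 0.5 N), for 0.05 s.
2. the drawer has sprung fully open (value of joint drawer above 0.115 m), for 0.1 s.
3. the rod lies in its tray again, released (z of rod in the frame of tray between 0 and 0.012 m and x of rod in the frame of tray between -0.04 and 0.04 m and y of rod in the frame of tray between -0.085 and 0.085 m and x of rod_tip in the frame of tray between -0.04 and 0.04 m and y of rod_tip in the frame of tray between -0.085 and 0.085 m and angle between rod's own z axis and vertical below 0.15 rad and contact force between rod and the fingers below 0.1 N), for 0.1 s.
4. the yellow tag hangs on the stand's rail, released (x of yellow_tag in the frame of stand_rail between -0.009 and 0.009 m and y of yellow_tag in the frame of stand_rail between -0.04 and 0.04 m and z of yellow_tag in the frame of stand_rail between -0.004 and 0.005 m and angle between yellow_tag's own z axis and vertical below 0.25 rad and contact force between yellow_tag and the fingers below 0.1 N), for 0.2 s.
At the end, for the whole second after the job is handed in: drawer shut (within 4 mm), catch sprung back (within 3 mm); yellow tag seated upright on the stand's rail (5 mm, 0.25 rad, within 40 mm of its middle), blue tag likewise on the drawer's rail; rod flat inside the tray; all released and at rest (all of step 3 and all of step 4 and value of joint drawer below 0.004 m and value of joint latch below 0.003 m and x of blue_tag in the frame of drawer_rail between -0.009 and 0.009 m and y of blue_tag in the frame of drawer_rail between -0.06 and 0.06 m and z of blue_tag in the frame of drawer_rail between -0.004 and 0.005 m and angle between blue_tag's own z axis and vertical below 0.25 rad and linear speed of each of yellow_tag, blue_tag, rod below 0.03 m/s); the robot touches nothing.
It fails at once if the mug is knocked about (moved more than 30 mm) (distance of mug from where it was at the start of the episode above 0.03 m).
It fails at once if the stapler is knocked about (moved more than 30 mm) (distance of stapler from where it was at the start of the episode above 0.03 m).
It also fails if it takes over 72 s, if anything falls off the work surface, if the arm or the gripper's body presses on something with over 40 N, if the wrist force passes 120 N, or if a joint passes its speed limit or range.

## Robot

A 6-joint arm with a two-finger parallel gripper is mounted at the origin on a cart in front of the work surface, level with it; the furniture and walls round the work are solid. World frame = base frame: x ahead of the robot, y to its left, z up, the work surface at z = 0. Lengths are in m, angles in rad, forces in N, time in s.
With the tool pointing down it reaches from about 0.3 to 0.875 m from the base axis. Payload 6.4 kg.
Tool frame: the origin (TCP) lies midway between the tips of the shut fingers; the grasp point (between the pads) lies 19 mm behind it (grasp_offset is the distance from the TCP to the grasp point, in m); z points along the fingers, y is the line along which they close (so a half turn about z gives the same grasp; the last joint's range is limited). The gripper opens to 85 mm and grips with 20 to 120 N. Pads are 22 mm wide; open, the fingers measure 114 mm over their backs; the gripper's body (76 mm by 85 mm) begins 54 mm behind the grasp point. The pads swing forward as they close: fully open they stand 13 mm farther back than shut.
Start: joints at [1.121, 0.181, 1.607, -0, 1.354, -0.206], TCP at [0.139, 0.558, 0.231] pointing down, gripper open.
Joint ranges: [-2.99, 2.99], [-0.89, 2.07], [0.3, 2.58], [-1.14, 4.28], [0, 2.63], [-3.12, 3.12]. Speed limits (rad/s): [2.57, 2.57, 3.01, 3.14, 3.14, 3.14].

## Interface

Orientations are given as a unit quaternion [w, x, y, z].
In Python, from bench import * gives the robot as it stands. The module is installed in compiled form; this text tells all that it offers.
- The arm moves only by the tool servo_tool, never from a script. Its argument "commands" is text: rows parted by semicolons, each of 7 numbers parted by spaces: the turn, a rotation vector about the tool's x, y, z in rad, then the shift along the tool's x, y, z in mm, then the opening, from 0 (shut) to 1 (fully open). In form: wx wy wz dx dy dz claw; .... A call has 1 to 5 rows; each row shifts and turns the commanded pose from where the row before left it, along the tool's axes as they then stand; what a row does not reach is not made up. A row lasts 1/8 s, in which the tool goes at most 62.5 mm and 10.7 degrees, less where a joint would pass 70% of its speed; a pose out of reach is approached as far as the arm can. A call with a gripper value outside its range is refused whole. The fingers move at their own pace and stop on an object; the grip force is fixed at half the most. Time passes only in rows, so rows that do not move let the fingers close. It gives the time, the measured TCP pose, the force, the opening and the grip force at its end, in the units of the state.
- get_obs(): the state, without advancing time (a new reading comes with each control period).
- camera(name): name is "scene" or "top" or "wrist"; returns the picture (420x560x3 uint8, blue, green, red); there is no depth.
- calibration(name): a dict with "fx", "fy", "cx", "cy" (pixels), "R" (3x3) and "t" (3): a world point X has camera coordinates R X + t. Camera axes: x right, y down, z forward; pixel columns grow to the right and rows downward; lengths in m; the calibration is good to about 2 mm. The wrist camera is an equidistant fisheye: a pixel r from the principal point sees the ray r / f radians off the axis. A picture is of the moment at which its call begins: read the wrist's pose just before it. calibration takes no time and is no camera call; for the wrist camera it gives the pose at the moment of the call.
- hand_in(): hands the job in; it is judged then, once.
The state is a dict: "time_s": time; "q": joint angles; "dq": joint speeds; "joint_efforts": joint torques, N m; "eef_pos": TCP position; "eef_rot": TCP orientation; "wrist_force": force on the tool from outside, world axes, zero at the start; "torque": the same for the moment, N m; "opening": opening from 0.0 (shut) to 1.0 (fully open); "grasp_force": force on a finger pad.
Only numpy, scipy, OpenCV 4.12 (cv2) and the standard library are available. Lean on these libraries where they do the work, as an engineer would, in place of code of your own. Each camera call takes 0.05 s, during which the arm holds its last target. There are 200 camera calls.

## Working session

There is one attempt and no reset: what is moved stays moved. The work goes in short steps, Python scripts to look and compute and a tool call to move; the robot and the scene stay as the last step left them, time stands still between calls to the robot, and variables do not carry over. Pictures are saved under pics/ and viewed, at most 10 in all, crops included, and the job is handed in when it is done.

Besides the shell and the picture viewer there is one more tool, called after ">>>" as name(argument=value, ...), one argument or row to a line, values as JSON. servo_tool: Moves the arm, as the interface text tells. Its arguments: {"type":"object","properties":{"commands":{"type":"string"}},"required":["commands"]}

```bash
mkdir -p pics
python3 - <<'E'
from bench import *
import cv2,numpy as np,json
for n in ["scene","top"]:
    im=camera(n); cv2.imwrite(f"pics/{n}0.png",im)
    c=calibration(n); print(n,{k:np.round(v,4).tolist() for k,v in c.items()})
o=get_obs(); print({k:np.round(v,3).tolist() for k,v in o.items()})
E
```

```text
scene {'fx': 475.6408, 'fy': 475.6408, 'cx': 277.9862, 'cy': 204.1869, 'R': [[0.5562, -0.831, 0.0001], [-0.6142, -0.4111, -0.6737], [0.5599, 0.3747, -0.739]], 't': [-0.3259, 0.3586, 1.5413]}
top {'fx': 506.438, 'fy': 506.438, 'cx': 277.6971, 'cy': 213.7965, 'R': [[-0.1354, -0.9908, 0.0019], [-0.9275, 0.1261, -0.352], [0.3485, -0.0494, -0.936]], 't': [0.0046, 0.5032, 1.7694]}
{'time_s': 0.1, 'q': [1.121, 0.181, 1.608, -0.0, 1.354, -0.206], 'dq': [0.001, -0.002, -0.001, -0.0, 0.001, -0.001], 'joint_efforts': [-0.0, -44.588, -35.224, -0.0, 0.004, 0.0], 'eef_pos': [0.139, 0.558, 0.23], 'eef_rot': [-0.0, 0.122, 0.993, -0.001], 'wrist_force': [-0.873, -0.095, 0.115], 'torque': [0.027, -0.048, -0.03], 'grasp_force': 0.0, 'opening': 1.003}
```

View pics/scene0.png

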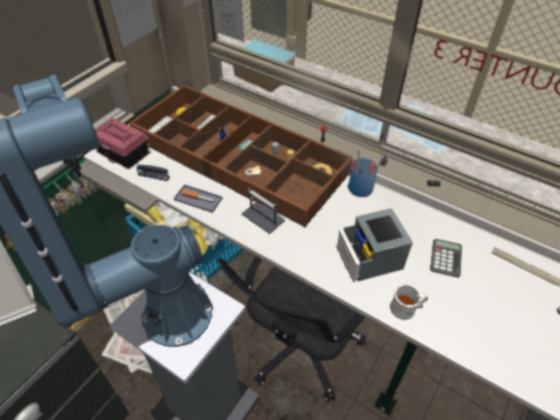

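View pics/top0.png

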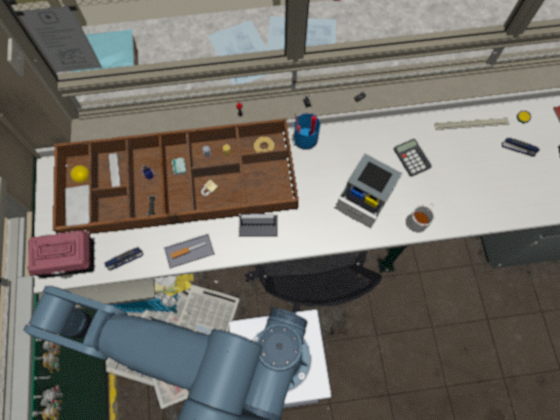

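The scene view shows the cabinet at about (375,245), the stand at (263,213), the tray at (198,196), the mug at (405,300) and the stapler at (152,172). In the top view the cabinet is at (370,188), the stand at (258,225) and the tray with rod at (190,250). I'll zoom in.

Run:
```python
import cv2,numpy as np
t=cv2.imread("pics/top0.png");s=cv2.imread("pics/scene0.png")
def crop(im,x,y,w,h,f):
    c=cv2.resize(im[y:y+h,x:x+w],None,fx=f,fy=f,interpolation=cv2.INTER_CUBIC)
    for i in range(0,w,10): 
        L=8 if (x+i)%50 else 16
        cv2.line(c,(i*f,0),(i*f,L),(0,0,255),1)
        if (x+i)%20==0: cv2.putText(c,str(x+i),(i*f,24),0,.35,(0,0,255))
    for i in range(0,h,10):
        cv2.line(c,(0,i*f),(8,i*f),(0,0,255),1)
        if (y+i)%20==0: cv2.putText(c,str(y+i),(9,i*f+4),0,.35,(0,0,255))
    return c
W=np.zeros((600,800,3),np.uint8)
def put(c,x,y): W[y:y+c.shape[0],x:x+c.shape[1]]=c
put(crop(t,330,150,80,75,5),0,0)
put(crop(s,330,200,80,80,5)[:375],400,0)
put(crop(t,160,205,125,65,3)[:225],0,375)
put(crop(s,170,180,125,60,3),400,375)
cv2.imwrite("pics/z0.png",W)
```

```text
(no output)
```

View pics/z0.png

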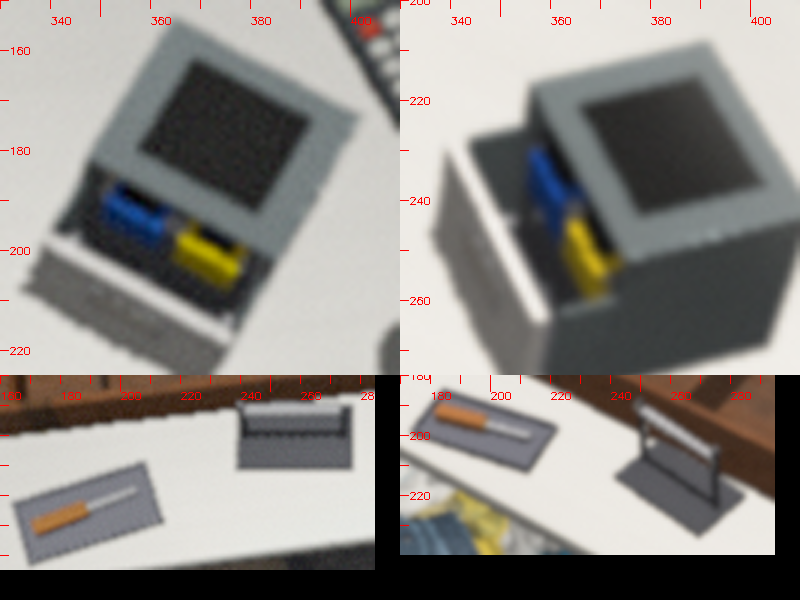

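Readings from the zoom (both views): roof corners, drawer front edge, tray corners, rod ends and stand rail/base corners. Blue hangs at the left (+y) place and yellow at the right. I'll fit the poses from these.

```bash
cat > h.py <<'E'
from bench import *
import numpy as np,cv2
from scipy.optimize import least_squares
from scipy.spatial.transform import Rotation as Ro
def proj(c,X):
    P=np.atleast_2d(X)@np.array(c["R"]).T+c["t"]
    if c.get("fish"):
        r=np.hypot(P[:,0],P[:,1]); th=np.arctan2(r,P[:,2])
        d=P[:,:2]/r[:,None]*th[:,None]
    else: d=P[:,:2]/P[:,2:]
    return d*[c["fx"],c["fy"]]+[c["cx"],c["cy"]]
def place(p,L): 
    c,s=np.cos(p[2]),np.sin(p[2]); L=np.atleast_2d(L)
    return np.c_[p[0]+c*L[:,0]-s*L[:,1],p[1]+s*L[:,0]+c*L[:,1],L[:,2]]
def fit(obs,p0,pr=True):
    # obs: list of (calib, [(local xyz mm, pixel)])
    f=lambda p:np.concatenate([(proj(c,place(p,np.array([a for a,_ in l])/1e3))-[b for _,b in l]).ravel() for c,l in obs])
    r=least_squares(f,p0,loss="soft_l1"); 
    if pr: print(np.round(r.x,4),"rms px",np.round(np.sqrt(np.mean(r.fun**2)),2),np.round(f(r.x).reshape(-1,2),1).tolist())
    return r.x
E
python3 - <<'E'
from h import *
T=calibration("top");S=calibration("scene")
best=lambda obs,p0s:None
print("cab");fit([(T,[((40,79,156),(348.5,182)),((175,79,156),(365,154)),((175,-79,156),(401.5,173)),((40,-79,156),(384.5,202)),((-16,79,112),(339,197)),((-16,-79,112),(376,218))]),
 (S,[((40,79,156),(356,217)),((175,79,156),(391,208)),((40,-79,156),(375,252)),((-16,79,112),(339,230)),((-16,-79,112),(359,264))])],[.6,-.25,-.5])
print("tray");fit([(T,[((42,87,15),(164,246.7)),((42,-87,15),(208.3,234)),((-42,-87,15),(214.3,253.3)),((-42,87,15),(170,268))]),
 (S,[((42,87,15),(185,184.3)),((42,-87,15),(222.3,197.7)),((-42,-87,15),(213.3,212.3)),((-42,87,15),(175,198))])],[.5,.5,.3])
print("rod");fit([(T,[((-70,0,20),(171,255)),((0,0,20),(188.3,249)),((65,0,15),(205.7,243))]),
 (S,[((-70,0,20),(182,191.7)),((0,0,20),(198.3,196)),((65,0,15),(213.3,200.7))])],[.5,.5,-1.3])
print("stand");fit([(T,[((0,62,119),(240.7,215)),((0,-62,119),(276.7,215)),((-45,75,10),(239,236)),((-45,-75,10),(277.3,236))]),
 (S,[((0,62,119),(250,189.7)),((0,-62,119),(275.7,205.7)),((-45,75,10),(241.7,213.3)),((-45,-75,10),(269.3,233.3)),((45,-75,10),(284.7,219.7))])],[.55,.2,0])
w=calibration("wrist");print({k:np.round(v,4).tolist() for k,v in w.items()})
E
```

```text
cab
[ 0.4856 -0.3658 -0.6787] rms px 1.06 [[-0.6, -0.9], [0.2, -1.3], [2.1, -0.3], [2.4, 0.0], [0.1, 1.0], [1.4, 0.9], [-0.8, -0.7], [0.1, -0.5], [0.1, -0.0], [-0.3, -1.7], [-1.8, 0.3]]
tray
[0.4279 0.2755 0.1755] rms px 1.05 [[1.0, 0.0], [1.6, -0.8], [1.5, 0.3], [0.2, -0.5], [-0.9, -0.4], [-0.2, -1.1], [-1.6, -1.1], [-2.1, -0.2]]
rod
[ 0.4325  0.2779 -1.3316] rms px 0.54 [[0.4, 0.3], [1.1, -0.3], [0.4, -0.0], [-0.2, -0.7], [-0.6, -0.6], [-0.5, -0.3]]
stand
[ 0.4934  0.007  -0.1437] rms px 0.74 [[0.8, -0.1], [-0.9, 0.2], [0.5, 0.1], [1.9, 0.4], [0.1, -1.2], [-0.8, -0.6], [-1.0, -0.4], [0.1, 0.1], [0.8, -0.1]]
{'fx': 325.1923, 'fy': 325.1923, 'cx': 272.781, 'cy': 210.4232, 'R': [[0.2411, 0.9705, -0.0004], [0.9173, -0.2278, 0.3266], [0.3169, -0.0792, -0.9452]], 't': [-0.5749, -0.0421, 0.3809]}
```

>>> servo_tool(
  commands="0 0 0.18 0 0 0 0.6; 0 0 0.18 0 0 0 0.6; 0 0 0.18 0 0 0 0.6; 0 0 0.18 0 0 0 0.6; 0 0 0.18 0 0 0 0.6",
)

```text
time_s: 0.72
eef_pos: [0.1386, 0.5577, 0.2307]
eef_rot: [0.0, 0.544, 0.839, -0.001]
wrist_force: [-0.2, -0.4, 0.8]
opening: 0.595
grasp_force: 0.0
```

>>> servo_tool(
  commands="0 0 0.18 0 0 0 0.6; 0 0 0 -38 27 0 0.6; 0 0 0 -38 27 0 0.6; 0 0 0 -38 27 0 0.6; 0 0 0 -38 27 0 0.6",
)

```text
time_s: 1.35
eef_pos: [0.2814, 0.4358, 0.2309]
eef_rot: [-0.0, 0.614, 0.789, -0.0]
wrist_force: [0.5, -0.1, 0.2]
opening: 0.602
grasp_force: 0.0
```

>>> servo_tool(
  commands="0 0 0 -38 27 0 0.6; 0 0 0 -38 27 0 0.6; 0 0 0 -38 27 0 0.6; 0 0 0 -38 27 0 0.6; 0 0 0 0 0 0 0.6",
)

```text
time_s: 1.98
eef_pos: [0.4245, 0.3139, 0.2309]
eef_rot: [0.0, 0.616, 0.787, -0.0]
wrist_force: [-0.1, -0.0, -0.4]
opening: 0.599
grasp_force: 0.0
```

```bash
cat >> h.py <<'E'
def shot(tag):
    c=calibration("wrist"); c["fish"]=1; o=get_obs(); im=camera("wrist"); cv2.imwrite(f"pics/{tag}.png",im)
    import pickle; pickle.dump((c,o),open(f"pics/{tag}.pkl","wb"))
    print({k:np.round(o[k],4).tolist() for k in("time_s","eef_pos","eef_rot","opening","wrist_force")})
    return c,o,im
def crop(im,x,y,w,h,f):
    c=cv2.resize(im[y:y+h,x:x+w],None,fx=f,fy=f,interpolation=cv2.INTER_CUBIC)
    for i in range(0,w,10):
        cv2.line(c,(i*f,0),(i*f,16 if (x+i)%50==0 else 8),(0,0,255),1)
        if (x+i)%50==0: cv2.putText(c,str(x+i),(i*f,26),0,.4,(0,0,255))
    for i in range(0,h,10):
        cv2.line(c,(0,i*f),(16 if (y+i)%50==0 else 8,i*f),(0,0,255),1)
        if (y+i)%50==0: cv2.putText(c,str(y+i),(18,i*f+4),0,.4,(0,0,255))
    return c
E
python3 - <<'E'
from h import *
c,o,im=shot("w1")
cv2.imwrite("pics/w1z.png",cv2.resize(crop(im,0,0,560,420,2),(784,588)))
for n,p,L in [("tray",(.4279,.2755,.1755),[(.0425,.0875,.015),(.0425,-.0875,.015),(-.0425,-.0875,.015),(-.0425,.0875,.015)]),
 ("rod",(.4325,.2779,-1.3316),[(-.07,0,.024),(0,0,.024),(.065,0,.019)]),
 ("stand",(.4934,.007,-.1437),[(-.045,.075,.01),(-.045,-.075,.01),(.045,.075,.01),(0,.062,.119),(0,-.062,.119)])]:
    print(n,np.round(proj(c,place(p,L))).tolist())
E
```

```text
{'time_s': 1.975, 'eef_pos': [0.4245, 0.3139, 0.2309], 'eef_rot': [0.0001, 0.6163, 0.7875, -0.0003], 'opening': 0.5995, 'wrist_force': [-0.1291, -0.0138, -0.4046]}
tray [[311.0, 137.0], [297.0, 276.0], [230.0, 272.0], [234.0, 132.0]]
rod [[272.0, 150.0], [272.0, 211.0], [272.0, 260.0]]
stand [[259.0, 333.0], [228.0, 391.0], [315.0, 349.0], [286.0, 405.0], [252.0, 447.0]]
```

View pics/w1z.png

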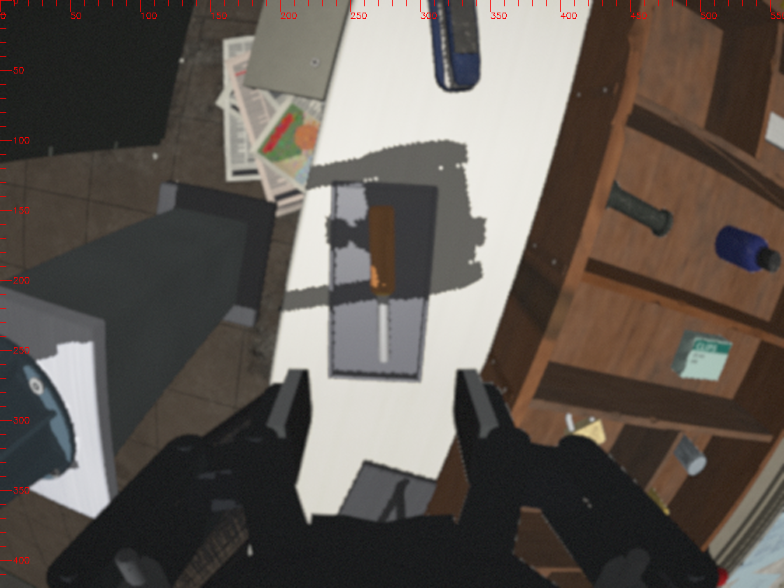

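The rod handle runs (272,146)→(272,209) with its tip at (274,258). The tray corners are (312,133), (300,271), (234,270) and (237,130), and the stand corner is near (259,330).

```bash
cat >> h.py <<'E'
def yawR(th):  # tool pointing down, tool y at yaw th
    y=np.array([np.cos(th),np.sin(th),0]); z=np.array([0,0,-1.]); return np.c_[np.cross(y,z),y,z]
def rel(pos,th,o=None):
    o=o or get_obs(); w,x,y,z=o["eef_rot"]; R=Ro.from_quat([x,y,z,w]).as_matrix(); Rt=yawR(th)
    print("turn first",np.round(Ro.from_matrix(R.T@Rt).as_rotvec(),3),"then shift mm",np.round(Rt.T@(np.array(pos)-o["eef_pos"])*1e3,1))
E
python3 - <<'E'
from h import *
import pickle
c,o=pickle.load(open("pics/w1.pkl","rb"))
r=fit([(c,[((-70,0,24),(272,146.5)),((0,0,24),(272,209.3)),((65,0,19),(273.6,258))])],[.43,.28,-1.33])
t=fit([(c,[((42.5,87.5,15),(312,133)),((42.5,-87.5,15),(300,271.5)),((-42.5,-87.5,15),(234.3,270)),((-42.5,87.5,15),(237,130))])],[.43,.28,.17])
for x in(-.035,): 
  p=place(r,[(x,0,.007)])[0]; print(p); rel(p,r[2]+np.pi/2)
E
```

```text
[ 0.4324  0.2809 -1.3151] rms px 0.53 [[-0.2, 0.9], [0.6, -0.5], [-0.3, -0.3]]
[0.4301 0.2803 0.1944] rms px 0.89 [[0.7, -0.1], [0.8, 1.6], [-0.4, 0.2], [-1.3, -0.8]]
[0.42358892 0.31474328 0.007     ]
turn first [-0.001 -0.    -0.012] then shift mm [ -0.4   0.4 223.8]
```

>>> servo_tool(
  commands="0 0 -0.012 0 0 50 0.45; 0 0 0 0 0 50 0.45; 0 0 0 0 0 50 0.45; 0 0 0 0 0 40 0.45; 0 0 0 0 0 20 0.45",
)

```text
time_s: 2.65
eef_pos: [0.4195, 0.3163, 0.0186]
eef_rot: [-0.001, 0.609, 0.793, -0.002]
wrist_force: [0.3, 0.3, 0.3]
opening: 0.454
grasp_force: 0.0
```

>>> servo_tool(
  commands="0 0 0 0 0 13 0.45; 0 0 0 0 0 0 0.45; 0 0 0 0 0 0 0; 0 0 0 0 0 0 0; 0 0 0 0 0 0 0",
)

```text
time_s: 3.28
eef_pos: [0.4235, 0.3167, 0.0096]
eef_rot: [0.0, 0.61, 0.792, 0.001]
wrist_force: [-1.1, 0.7, 7.1]
opening: 0.216
grasp_force: 60.3
```

>>> servo_tool(
  commands="0 0 0 0 0 0 0; 0 0 0 0 0 0 0; 0 0 0 0 0 -30 0; 0 0 0 0 0 -50 0; 0 0 0 0 0 -50 0",
)

```text
time_s: 3.9
eef_pos: [0.4221, 0.3157, 0.1395]
eef_rot: [-0.0, 0.61, 0.792, -0.0]
wrist_force: [1.0, 1.3, -0.6]
opening: 0.216
grasp_force: 59.4
```

>>> servo_tool(
  commands="0 0 -0.158 0 0 -30 0; 0 0 -0.158 0 0 -30 0; 0 0 -0.158 0 0 -30 0; 0 0 -0.158 0 0 -30 0; 0 0 0 -46 -25 0 0",
)

```text
time_s: 4.53
eef_pos: [0.4433, 0.2697, 0.2615]
eef_rot: [0.002, 0.33, 0.944, 0.002]
wrist_force: [0.9, -0.4, -1.5]
opening: 0.213
grasp_force: 59.5
```

>>> servo_tool(
  commands="0 0 0 -46 -25 0 0; 0 0 0 -46 -25 0 0; 0 0 0 -46 -25 0 0; 0 0 0 -46 -25 0 0; 0 0 0 -46 -25 0 0",
)

```text
time_s: 5.15
eef_pos: [0.5431, 0.0242, 0.2584]
eef_rot: [0.0, 0.334, 0.943, 0.0]
wrist_force: [0.9, 0.2, -0.6]
opening: 0.218
grasp_force: 59.5
```

>>> servo_tool(
  commands="0 0 0 -46 -25 0 0; 0 0 0 -46 -25 0 0; 0 0 0 -46 -25 0 0; 0 0 0 -46 -25 0 0; 0 0 0 -46 -25 0 0",
)

```text
time_s: 5.78
eef_pos: [0.6434, -0.2176, 0.2581]
eef_rot: [-0.0, 0.334, 0.943, 0.0]
wrist_force: [1.4, 1.1, -1.0]
opening: 0.216
grasp_force: 59.5
```

>>> servo_tool(
  commands="0 0 0 -46 -25 0 0; 0 0 0 -46 -25 0 0; 0 0 0 0 0 0 0; 0 0 0 0 0 0 0",
)

```text
time_s: 6.28
eef_pos: [0.6829, -0.3125, 0.2575]
eef_rot: [-0.001, 0.334, 0.943, 0.0]
wrist_force: [0.4, -0.3, 0.0]
opening: 0.214
grasp_force: 59.4
```

Run:
```python
from h import *
c,o,im=shot("w2")
cv2.imwrite("pics/w2z.png",cv2.resize(crop(im,0,0,560,420,2),(784,588)))
p=(.4856,-.3658,-.6787)
L=np.array([(40,79,156),(175,79,156),(175,-79,156),(40,-79,156),(-16,79,112),(-16,-79,112),(80,79,125)])/1e3
print(np.round(proj(c,place(p,L))*1.4).tolist())
```

```text
{'time_s': 6.275, 'eef_pos': [0.6829, -0.3125, 0.2575], 'eef_rot': [-0.0008, 0.3336, 0.9427, 0.0003], 'opening': 0.2143, 'wrist_force': [0.4377, -0.2513, 0.0437]}
[[224.0, 158.0], [245.0, 377.0], [54.0, 365.0], [19.0, 184.0], [245.0, 70.0], [53.0, 104.0], [244.0, 219.0]]
```

View pics/w2z.png

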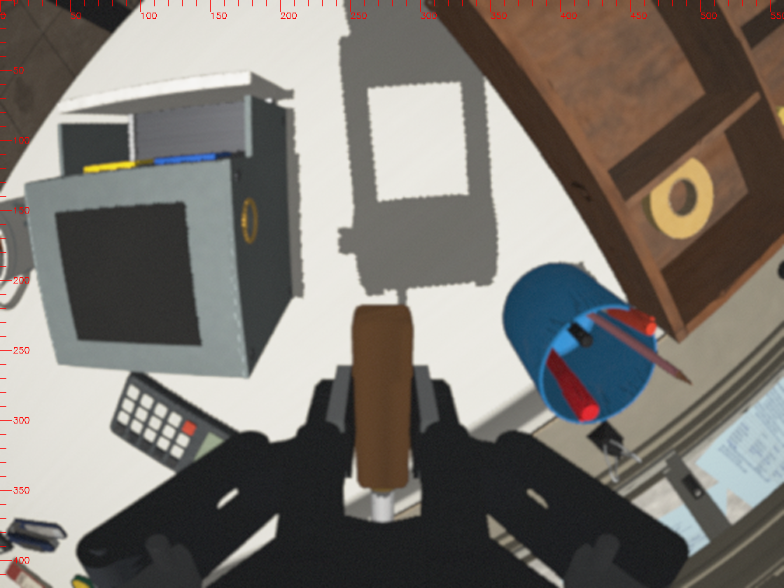

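Visible here: roof corners at (164,113), (177,270), (41,260) and (18,131), the brass ring at (178,157), the drawer's front-left corner at (179,51), and the rod held straight, centred at column 273.

Run:
```python
from h import *
import pickle
c,o=pickle.load(open("pics/w2.pkl","rb"))
k=fit([(c,[(l,np.array(b)/1.4) for l,b in [((40,79,156),(230.5,158)),((175,79,156),(248,378)),((175,-79,156),(57,364)),((40,-79,156),(25,184)),((80,79,125),(250,220)),((-16,79,112),(250,72))]])],[.4856,-.3658,-.6787])
h=place(k,[(.08,.079,.125)])[0];print("hole",h)
# rod in hand: predicted px for rod axis 4.4mm above TCP, handle mid offset
R=yawR(.89)
w,x,y,z=o["eef_rot"];R=Ro.from_quat([x,y,z,w]).as_matrix()
def hand(s,v,u): return np.array(o["eef_pos"])+R@np.array([s,v,u])/1e3
for off in(30,35,40):
  for ax in(2,5,8):
    print(off,ax,np.round(1.4*proj(c,[hand(off,0,-ax-10),hand(off-70,0,-ax-10)])).tolist())
for d in(.18,.125,.079): 
  q=place(k,[(.08,.079+d,.1206)])[0]; print(d,q); rel(q,k[2])
```

```text
[ 0.4882 -0.3628 -0.6849] rms px 0.82 [[-0.2, 0.5], [1.0, 0.4], [-0.0, 0.8], [-1.8, -1.0], [-0.7, 0.1], [0.6, -1.0]]
hole [ 0.60013961 -0.35222379  0.125     ]
30 2 [[381.0, 324.0], [381.0, 490.0]]
30 5 [[381.0, 327.0], [381.0, 495.0]]
30 8 [[381.0, 331.0], [381.0, 500.0]]
35 2 [[381.0, 309.0], [381.0, 480.0]]
35 5 [[381.0, 312.0], [381.0, 486.0]]
35 8 [[381.0, 316.0], [381.0, 491.0]]
40 2 [[381.0, 293.0], [381.0, 471.0]]
40 5 [[381.0, 296.0], [381.0, 476.0]]
40 8 [[381.0, 300.0], [381.0, 481.0]]
0.18 [ 0.71400319 -0.21281402  0.1206    ]
turn first [-0.000e+00 -1.000e-03  1.576e+00] then shift mm [ 96.2 -38.7 137.5]
0.125 [ 0.67921154 -0.25541145  0.1206    ]
turn first [-0.000e+00 -1.000e-03  1.576e+00] then shift mm [ 41.2 -38.7 137.5]
0.079 [ 0.65011307 -0.29103839  0.1206    ]
turn first [-0.000e+00 -1.000e-03  1.576e+00] then shift mm [ -4.8 -38.7 137.5]
```

>>> servo_tool(
  commands="0 0 0.175 0 0 0 0; 0 0 0.175 0 0 0 0; 0 0 0.175 0 0 0 0; 0 0 0.175 0 0 0 0; 0 0 0.175 0 0 0 0",
)

```text
time_s: 6.95
eef_pos: [0.6834, -0.3108, 0.2593]
eef_rot: [0.0, 0.703, 0.711, 0.0]
wrist_force: [-0.4, -0.4, -1.5]
opening: 0.216
grasp_force: 59.4
```

>>> servo_tool(
  commands="0 0 0.175 0 0 0 0; 0 0 0.175 0 0 0 0; 0 0 0.175 0 0 0 0; 0 0 0.175 0 0 0 0; 0 0 0 33 -20 -0 0",
)

```text
time_s: 7.58
eef_pos: [0.688, -0.2751, 0.2589]
eef_rot: [0.001, 0.904, 0.427, 0.0]
wrist_force: [0.3, 0.6, -1.1]
opening: 0.217
grasp_force: 59.4
```

>>> servo_tool(
  commands="0 0 0 33 -19 0 0; 0 0 0 0 0 40 0; 0 0 0 0 0 40 0; 0 0 0 0 0 40 0; 0 0 0 0 0 17 0",
)

```text
time_s: 8.2
eef_pos: [0.6934, -0.2345, 0.119]
eef_rot: [-0.002, 0.903, 0.43, -0.001]
wrist_force: [0.1, 0.2, -0.8]
opening: 0.217
grasp_force: 59.5
```

>>> servo_tool(
  commands="0 0 0 0 0 0 0; 0 0 0 0 0 0 0",
)

```text
time_s: 8.45
eef_pos: [0.6961, -0.2372, 0.1239]
eef_rot: [0.001, 0.903, 0.429, 0.001]
wrist_force: [0.4, 0.4, -0.3]
opening: 0.215
grasp_force: 59.5
```

Run:
```python
from h import *
c,o,im=shot("w3")
cv2.imwrite("pics/w3z.png",cv2.resize(im,(784,588)))
k=[ 0.4882,-0.3628,-0.6849]
rel(place(k,[(.08,.079+.079,.1195)])[0],k[2],o)
R=Ro.from_quat(np.r_[o["eef_rot"][1:],o["eef_rot"][0]]).as_matrix()
hand=lambda s,v,u:np.array(o["eef_pos"])+R@np.array([s,v,u])/1e3
# pixel predictions: tip centre, hole centre, roof edge above hole
print(np.round(1.4*proj(c,[hand(-101,0,-5),hand(-36,0,-10),place(k,[(.08,.079,.125)])[0],place(k,[(.08,.079,.156)])[0]])).tolist())
```

```text
{'time_s': 8.45, 'eef_pos': [0.6961, -0.2372, 0.1239], 'eef_rot': [0.0015, 0.9032, 0.4292, 0.0011], 'opening': 0.2153, 'wrist_force': [0.4003, 0.3895, -0.2979]}
turn first [ 0.004 -0.001  0.001] then shift mm [-70.8  -1.6   4.4]
[[383.0, 567.0], [383.0, 479.0], [379.0, 611.0], [379.0, 657.0]]
```

View pics/w3z.png

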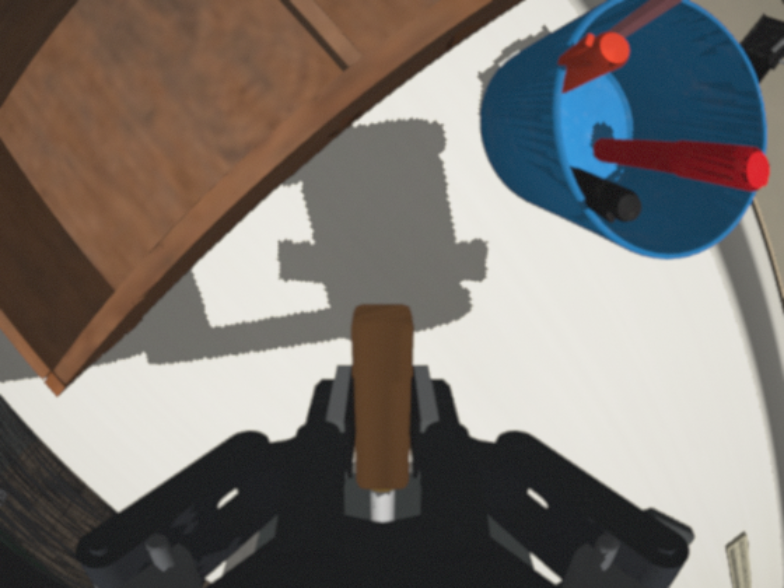

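The gripper hides the hole from here; the rod is still straight at column 381–383 of the view. I'll insert on the fitted pose while watching the force.

>>> servo_tool(
  commands="0.004 -0.001 0.001 0 -1.6 4.4 0; 0 0 0 -20 0 0 0; 0 0 0 -20 0 0 0; 0 0 0 0 0 0 0; 0 0 0 0 0 0 0",
)

```text
time_s: 9.12
eef_pos: [0.6681, -0.2673, 0.1171]
eef_rot: [-0.002, 0.904, 0.428, -0.001]
wrist_force: [0.5, -0.3, -1.5]
opening: 0.216
grasp_force: 59.5
```

Run:
```python
from h import *
k=[ 0.4882,-0.3628,-0.6849]
o=get_obs();rel(place(k,[(.08,.079+.079,.1195)])[0],k[2],o)
```

```text
turn first [-0.004  0.001 -0.001] then shift mm [-29.8   1.1  -2.4]
```

```bash
cat >> h.py <<'E'
def mean(n=6):
    P=[];Q=[]
    for i in range(n): 
        camera("top"); o=get_obs(); P.append(o["eef_pos"]); q=o["eef_rot"]; Q.append(np.array(q)*np.sign(q[1]))
    q=np.mean(Q,0); print("std mm",np.round(np.std(P,0)*1e3,1)); return {"eef_pos":np.mean(P,0),"eef_rot":q/np.linalg.norm(q)}
E
python3 - <<'E'
from h import *
k=[ 0.4882,-0.3628,-0.6849]
o=mean();print(o);rel(place(k,[(.08,.079+.079,.1195)])[0],k[2],o)
im=camera("scene");cv2.imwrite("pics/s1.png",np.hstack([crop(im,340,190,80,80,5),crop(camera("top"),330,140,80,80,5)]))
E
```

```text
std mm [0.1 0.2 0.1]
{'eef_pos': array([ 0.668465  , -0.26647547,  0.11696017]), 'eef_rot': array([-0.00160784,  0.90344116,  0.42870734, -0.00122297])}
turn first [-0.004  0.001  0.   ] then shift mm [-30.6   1.3  -2.5]
```

View pics/s1.png

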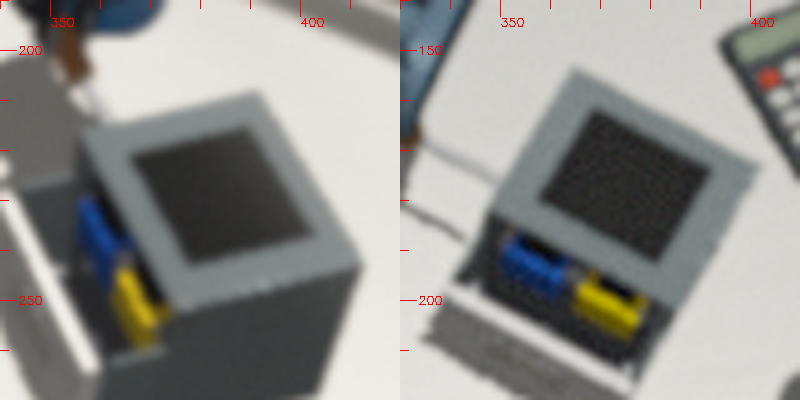

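The rod tip is visible just outside the left wall (top crop around (368,176)), in line with the hole. I'll correct the small offset and push in.

>>> servo_tool(
  commands="-0.004 0 0 0 1.3 -2.2 0; 0 0 0 -4 0 0 0; 0 0 0 -4 0 0 0; 0 0 0 -4 0 0 0; 0 0 0 0 0 0 0",
)

```text
time_s: 10.15
eef_pos: [0.6613, -0.2774, 0.1191]
eef_rot: [0.0, 0.904, 0.428, -0.001]
wrist_force: [0.6, -0.1, -1.0]
opening: 0.215
grasp_force: 59.5
```

Run:
```python
from h import *
k=[ 0.4882,-0.3628,-0.6849]
o=mean(3);rel(place(k,[(.08,.079+.079,.1195)])[0],k[2],o);print(np.round(get_obs()["wrist_force"],1))
```

```text
std mm [0.1 0.1 0. ]
turn first [-0.     0.001 -0.   ] then shift mm [-18.1  -0.   -0.4]
[ 0.1  0.2 -0.5]
```

>>> servo_tool(
  commands="0 0 0 -6 0 0 0; 0 0 0 -6 0 0 0; 0 0 0 -6 0 0 0; 0 0 0 -1 0 0 0; 0 0 0 0 0 0 0",
)

```text
time_s: 10.92
eef_pos: [0.6506, -0.2905, 0.1195]
eef_rot: [-0.0, 0.903, 0.429, 0.001]
wrist_force: [4.7, 4.5, -0.4]
opening: 0.217
grasp_force: 59.4
```

>>> servo_tool(
  commands="0 0 0 0 0 0 0; 0 0 0 0 0 0 0; 0 0 0 0 0 0 0; 0 0 0 0 0 0 0; 0 0 0 0 0 0 0",
)

```text
time_s: 11.55
eef_pos: [0.6506, -0.2905, 0.1194]
eef_rot: [-0.0, 0.903, 0.429, 0.001]
wrist_force: [4.3, 5.5, -1.0]
opening: 0.216
grasp_force: 59.4
```

Run:
```python
from h import *
im=camera("scene");cv2.imwrite("pics/s2.png",np.hstack([crop(im,310,190,100,80,4),crop(camera("top"),310,140,100,80,4)]))
```

```text
(no output)
```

View pics/s2.png

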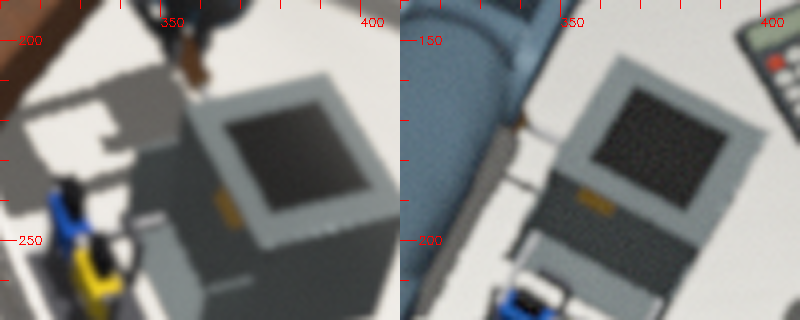

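The drawer has sprung open: the tags are now well forward of the housing, blue around (327,242) and yellow around (333,258) in the scene view. Next I return the rod to the tray.

>>> servo_tool(
  commands="0 0 0 23 0 0 0; 0 0 0 23 0 0 0; 0 0 0 24 0 0 0; 0 0 0 0 0 -40 0; 0 0 0 0 0 -50 0",
)

```text
time_s: 12.28
eef_pos: [0.6939, -0.2352, 0.2079]
eef_rot: [-0.001, 0.903, 0.429, -0.002]
wrist_force: [0.3, -1.3, -0.7]
opening: 0.214
grasp_force: 59.4
```

>>> servo_tool(
  commands="0 0 -0.157 0 0 -50 0; 0 0 -0.157 0 0 0 0; 0 0 -0.157 0 0 0 0; 0 0 -0.157 0 0 0 0; 0 0 -0.157 0 0 0 0",
)

```text
time_s: 12.9
eef_pos: [0.6947, -0.2362, 0.259]
eef_rot: [-0.0, 0.669, 0.744, -0.001]
wrist_force: [-0.3, -0.6, -1.1]
opening: 0.214
grasp_force: 59.4
```

>>> servo_tool(
  commands="0 0 -0.157 0 0 0 0; 0 0 0 50 -10 0 0; 0 0 0 50 -10 0 0; 0 0 0 50 -10 0 0; 0 0 0 50 -10 0 0",
)

```text
time_s: 13.52
eef_pos: [0.6041, -0.0517, 0.2591]
eef_rot: [0.0, 0.61, 0.792, -0.001]
wrist_force: [0.1, 1.0, -1.9]
opening: 0.216
grasp_force: 59.4
```

>>> servo_tool(
  commands="0 0 0 50 -10 0 0; 0 0 0 50 -10 0 0; 0 0 0 50 -10 0 0; 0 0 0 50 -10 0 0; 0 0 0 50 -10 0 0",
)

```text
time_s: 14.15
eef_pos: [0.4918, 0.1773, 0.2594]
eef_rot: [0.0, 0.61, 0.792, -0.0]
wrist_force: [0.5, 0.1, -0.6]
opening: 0.22
grasp_force: 59.4
```

>>> servo_tool(
  commands="0 0 0 50 -10 0 0; 0 0 0 50 -10 0 0; 0 0 0 40 -8 0 0; 0 0 0 0 0 0 0; 0 0 0 0 0 0 0",
)

```text
time_s: 14.78
eef_pos: [0.4299, 0.3037, 0.259]
eef_rot: [0.0, 0.61, 0.792, -0.001]
wrist_force: [-0.2, 0.6, -1.5]
opening: 0.217
grasp_force: 59.4
```

Run:
```python
from h import *
rel([.4235,.3157,.0115],.2576,mean(3))
```

```text
std mm [0.1 0.2 0. ]
turn first [-0.001  0.001 -0.001] then shift mm [ 14.2  -3.4 247.4]
```

>>> servo_tool(
  commands="0 0 0 14.2 -3.4 50 0; 0 0 0 0 0 50 0; 0 0 0 0 0 50 0; 0 0 0 0 0 50 0; 0 0 0 0 0 25 0",
)

```text
time_s: 15.55
eef_pos: [0.4218, 0.3143, 0.0309]
eef_rot: [-0.001, 0.611, 0.791, -0.002]
wrist_force: [0.8, -0.2, -0.7]
opening: 0.218
grasp_force: 59.5
```

>>> servo_tool(
  commands="0 0 0 0 0 12 0; 0 0 0 0 0 8 0; 0 0 0 0 0 0 0; 0 0 0 0 0 0 0.1; 0 0 0 0 0 0 0.45",
)

```text
time_s: 16.18
eef_pos: [0.4236, 0.3164, 0.0148]
eef_rot: [0.0, 0.611, 0.792, 0.0]
wrist_force: [-0.2, 1.1, 0.0]
opening: 0.415
grasp_force: 0.0
```

>>> servo_tool(
  commands="0 0 0 0 0 0 0.45; 0 0 0 0 0 0 0.45; 0 0 0 0 0 -20 0.45; 0 0 0 0 0 -50 0.45; 0 0 0 0 0 -50 0.45",
)

```text
time_s: 16.8
eef_pos: [0.4225, 0.3159, 0.1348]
eef_rot: [-0.0, 0.611, 0.792, -0.001]
wrist_force: [0.8, 0.3, -1.4]
opening: 0.452
grasp_force: 0.0
```

>>> servo_tool(
  commands="0 0 0.1 0 0 -50 0.45; 0 0 0.1 0 0 -50 0.45; 0 0 0.1 0 0 -20 0.45; 0 0 0.1 0 0 0 0.45; 0 0 0 0 0 0 0.45",
)

```text
time_s: 17.42
eef_pos: [0.423, 0.3162, 0.2541]
eef_rot: [0.0, 0.755, 0.655, -0.0]
wrist_force: [-0.5, 0.4, -0.3]
opening: 0.449
grasp_force: 0.0
```

Run:
```python
from h import *
rel(place([.4934,.007,-.1437],[(0,-.075,.25)])[0],-.1437,mean(2))
c,o,im=shot("w4")
r=place([ 0.4324,0.2809,-1.3151],[(-.07,0,.024),(0,0,.024),(.065,0,.019)])
print(proj(c,r).round().tolist())
im=im.copy()
cv2.imwrite("pics/w4z.png",im)
```

```text
std mm [0.  0.  0.1]
turn first [-0.001  0.001  0.003] then shift mm [-370.8  114.2    3.5]
{'time_s': 17.525, 'eef_pos': [0.4227, 0.3161, 0.2534], 'eef_rot': [-0.0, 0.7551, 0.6556, -0.0009], 'opening': 0.4493, 'wrist_force': [0.4237, -0.4306, -0.6765]}
[[262.0, 149.0], [285.0, 202.0], [304.0, 245.0]]
```

>>> servo_tool(
  commands="0 0 0 -46 14 0 0.45; 0 0 0 -46 14 0 0.45; 0 0 0 -46 14 0 0.45; 0 0 0 -46 14 0 0.45; 0 0 0 -46 14 0 0.45",
)

```text
time_s: 18.2
eef_pos: [0.4594, 0.0771, 0.2537]
eef_rot: [-0.0, 0.755, 0.655, -0.001]
wrist_force: [1.5, 0.8, 0.5]
opening: 0.449
grasp_force: 0.0
```

>>> servo_tool(
  commands="0 0 0 -46 14 0 0.45; 0 0 0 -46 14 0 0.45; 0 0 0 -46 14 0 0.45; 0 0 0 0 0 0 0.45; 0 0 0 0 0 0 0.45",
)

```text
time_s: 18.82
eef_pos: [0.4811, -0.0636, 0.2536]
eef_rot: [-0.001, 0.756, 0.655, -0.001]
wrist_force: [-0.6, 0.7, 0.2]
opening: 0.452
grasp_force: 0.0
```

Run:
```python
from h import *
c,o,im=shot("w5")
p=(.4934,.007,-.1437)
print(proj(c,place(p,[(-.045,.075,.01),(-.045,-.075,.01),(.045,.075,.01),(.045,-.075,.01),(0,.062,.119),(0,-.062,.119)])).round().tolist())
```

```text
{'time_s': 18.825, 'eef_pos': [0.4811, -0.0636, 0.2536], 'eef_rot': [-0.0006, 0.7558, 0.6548, -0.0006], 'opening': 0.452, 'wrist_force': [-0.5697, 0.693, 0.2492]}
[[236.0, 51.0], [238.0, 175.0], [314.0, 52.0], [312.0, 175.0], [276.0, 46.0], [276.0, 188.0]]
```

>>> servo_tool(
  commands="0 0 0.18 0 0 -15 0.45; 0 0 0.18 0 0 -15 0.45; 0 0 0.18 0 0 0 0.45; 0 0 0 -45 16.6 0 0.45; 0 0 0 -45 16.6 0 0.45",
)

```text
time_s: 19.5
eef_pos: [0.4504, -0.1537, 0.2843]
eef_rot: [0.0, 0.902, 0.432, -0.0]
wrist_force: [1.0, -1.0, -1.2]
opening: 0.448
grasp_force: 0.0
```

>>> servo_tool(
  commands="0 0 0 -45 16.6 0 0.45; 0 0 0 -45 16.6 0 0.45; 0 0 0 -45 16.6 0 0.45; 0 0 0 -45 16.6 0 0.45; 0 0 0 -45 16.6 0 0.45",
)

```text
time_s: 20.12
eef_pos: [0.3731, -0.3816, 0.2845]
eef_rot: [0.0, 0.903, 0.431, -0.0]
wrist_force: [0.3, 0.1, 0.4]
opening: 0.448
grasp_force: 0.0
```

>>> servo_tool(
  commands="0 0 0 0 0 0 0.45; 0 0 0 0 0 0 0.45",
)

```text
time_s: 20.38
eef_pos: [0.3735, -0.3802, 0.2842]
eef_rot: [-0.0, 0.903, 0.43, -0.0]
wrist_force: [-0.4, -0.6, -0.2]
opening: 0.451
grasp_force: 0.0
```

Run:
```python
from h import *
c,o,im=shot("w6")
k=[ 0.4882,-0.3628,-0.6849]
print(proj(c,place(k,[(-.141,.079,.112),(-.141,-.079,.112),(-.075,.064,.119),(-.075,-.064,.119),(-.075,-.03,.146),(-.075,.03,.146)])).round().tolist())
a=cv2.imread("pics/w4.png");b=cv2.imread("pics/w5.png")
W=np.zeros((600,800,3),np.uint8)
def put(c,x,y): c=c[:600-y,:800-x]; W[y:y+c.shape[0],x:x+c.shape[1]]=c
put(crop(im,170,60,200,200,2),0,0)
put(crop(b,170,60,200,200,2),400,0)
put(crop(a,200,110,200,200,1),0,400)
t=camera("top");s=camera("scene")
put(crop(t,160,205,100,65,3),200,400)
put(crop(t,320,160,100,65,3),500,400)
cv2.imwrite("pics/comp1.png",W)
```

```text
{'time_s': 20.375, 'eef_pos': [0.3735, -0.3802, 0.2842], 'eef_rot': [-0.0003, 0.9028, 0.4301, -0.0002], 'opening': 0.4513, 'wrist_force': [-0.3928, -0.6468, -0.2096]}
[[208.0, 23.0], [211.0, 181.0], [277.0, 34.0], [276.0, 167.0], [277.0, 135.0], [277.0, 66.0]]
```

Run:
```python
from h import *
W=cv2.imread("pics/comp1.png")
for n,x in(("w6",0),("w5",400)): W[:400,x:x+400]=crop(cv2.imread(f"pics/{n}.png"),170,10,200,200,2)
cv2.imwrite("pics/comp2.png",W)
```

```text
(no output)
```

View pics/comp2.png

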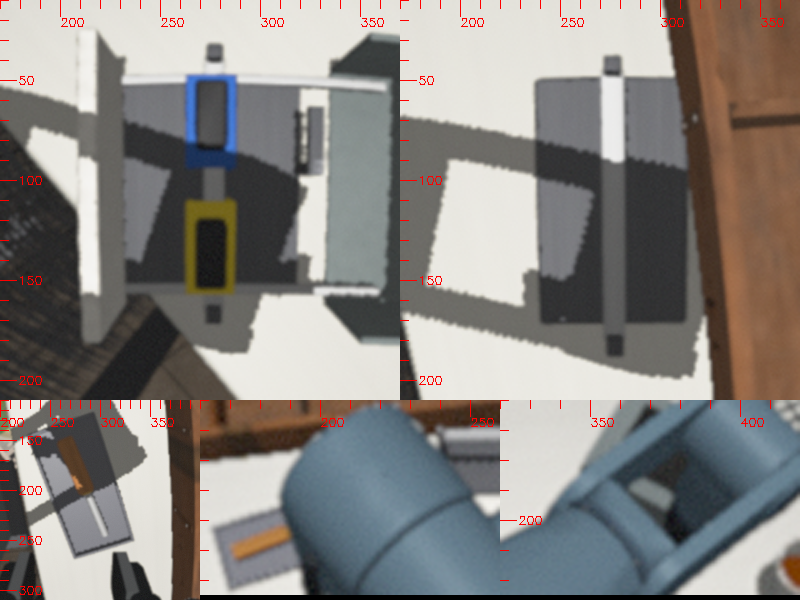

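Clear views: yellow's bridge is centred at about (275.5,133) and blue's at (275.5,70), with the drawer posts at (277,35) and (276.5,166) as predicted, so the drawer is fully open. The stand posts are at (276.5,38) and (277,188), and the rod lies properly in the tray.

Run:
```python
from h import *
import pickle
c,o=pickle.load(open("pics/w5.pkl","rb"))
s=fit([(c,[((0,66,119),(276.5,37.5)),((0,-66,119),(277,188)),((-45,75,10),(238,50)),((45,75,10),(313.5,47.5)),((-45,-75,10),(240,171)),((45,-75,10),(313,171))])],[.4934,.007,-.1437])
c,o=pickle.load(open("pics/w6.pkl","rb"))
f=lambda v:(proj(c,place(v[:3],[(0,.023,.112),(0,-.023,.112),(0,.015,.112),(0,-.015,.146)]))-[(275.5,110),(275.5,156.5),(275.5,119),(275.5,155)]).ravel()
g=least_squares(lambda v:f([v[0],v[1],-.6849]),[.41,-.34]);y=g.x;print("yellow",y,g.fun.round(1))
k=[ 0.4882,-0.3628,-0.6849]
C,S=np.cos(k[2]),np.sin(k[2]);d=y-k[:2];print("local",C*d[0]+S*d[1],-S*d[0]+C*d[1])
t=np.r_[y,.129-.019+.001];t[:2]=place(k,[(-.0755,-S*d[0]+C*d[1],0)])[0,:2];print(t);rel(t,k[2],mean(2))
```

```text
[ 0.495   0.011  -0.1342] rms px 0.88 [[-0.1, -1.0], [0.4, 0.1], [-1.3, -1.7], [0.7, 0.3], [-0.5, 1.3], [0.3, 0.8]]
yellow [ 0.40891857 -0.33950482] [ 0.1  0.2 -0.2  0.7  0.  -0.5  0.1 -0.3]
local -0.07613849388237075 -0.032111378048809286
[ 0.40941307 -0.33990873  0.111     ]
std mm [0.  0.1 0. ]
turn first [0.    0.001 0.004] then shift mm [ 54.1   2.2 173.6]
```

>>> servo_tool(
  commands="0 0 0.004 27 1 0 0.5; 0 0 0 27 1.2 0 0.5; 0 0 0 0 0 50 0.5; 0 0 0 0 0 50 0.5; 0 0 0 0 0 35 0.5",
)

```text
time_s: 21.25
eef_pos: [0.4084, -0.3398, 0.1473]
eef_rot: [-0.001, 0.904, 0.428, -0.001]
wrist_force: [-0.7, -0.3, 0.1]
opening: 0.501
grasp_force: 0.0
```

>>> servo_tool(
  commands="0 0 0 0 0 20 0.5; 0 0 0 0 0 13 0.5; 0 0 0 0 0 0 0.5; 0 0 0 0 0 0 0.5",
)

```text
time_s: 21.75
eef_pos: [0.4092, -0.3419, 0.1174]
eef_rot: [0.001, 0.904, 0.428, -0.0]
wrist_force: [0.3, -1.5, 0.1]
opening: 0.498
grasp_force: 0.0
```

Run:
```python
from h import *
rel([.4094,-.3399,.117],-.6849,mean(3))
```

```text
std mm [0.1 0.  0.1]
turn first [ 0.002  0.001 -0.002] then shift mm [ 1.8 -1.1  0.5]
```

>>> servo_tool(
  commands="0.002 0 0 1.5 -1 0 0.5; 0 0 0 0 0 0 0; 0 0 0 0 0 0 0; 0 0 0 0 0 0 0; 0 0 0 0 0 0 0",
)

```text
time_s: 22.52
eef_pos: [0.4089, -0.3398, 0.1166]
eef_rot: [-0.0, 0.904, 0.428, -0.001]
wrist_force: [0.4, 0.6, 2.8]
opening: 0.159
grasp_force: 59.2
```

Run:
```python
from h import *
k=[ 0.4882,-0.3628,-0.6849]
o=mean(3);print(o);rel(place(k,[(-.075,-.0321,.117)])[0],k[2],o);print(get_obs()["wrist_force"])
```

```text
std mm [0. 0. 0.]
{'eef_pos': array([ 0.40887378, -0.33974028,  0.11659326]), 'eef_rot': array([-4.63361917e-04,  9.03942946e-01,  4.27652034e-01, -8.20855369e-04])}
turn first [-0.002  0.001 -0.002] then shift mm [ 0.2  1.  -0.4]
[0.24544138 0.13748092 2.59548152]
```

>>> servo_tool(
  commands="0 0 0 0 0 -10 0; 0 0 0 0 0 -25 0; 0 0 0 0 0 -40 0; 0 0 0 0 0 -40 0; 0 0 0 0 0 -5 0",
)

```text
time_s: 23.3
eef_pos: [0.4101, -0.341, 0.2401]
eef_rot: [0.002, 0.904, 0.428, -0.0]
wrist_force: [-0.1, 0.6, -1.7]
opening: 0.152
grasp_force: 58.9
```

>>> servo_tool(
  commands="0 0 0 0 0 -20 0; 0 0 -0.183 0 0 0 0; 0 0 -0.183 0 0 0 0; 0 0 -0.183 0 0 0 0; 0 0 0 45 4.6 0 0",
)

```text
time_s: 23.92
eef_pos: [0.4189, -0.2967, 0.255]
eef_rot: [-0.002, 0.755, 0.656, -0.001]
wrist_force: [0.7, 0.8, -0.8]
opening: 0.151
grasp_force: 58.9
```

>>> servo_tool(
  commands="0 0 0 45 4.6 0 0; 0 0 0 45 4.6 0 0; 0 0 0 45 4.6 0 0; 0 0 0 45 4.6 0 0; 0 0 0 45 4.6 0 0",
)

```text
time_s: 24.55
eef_pos: [0.473, -0.0743, 0.2553]
eef_rot: [-0.002, 0.754, 0.657, -0.001]
wrist_force: [1.0, -0.8, -0.9]
opening: 0.149
grasp_force: 58.9
```

>>> servo_tool(
  commands="0 0 0 45 4.6 0 0; 0 0 0 45 4.6 0 0; 0 0 0 0 0 0 0; 0 0 0 0 0 0 0; 0 0 0 0 0 0 0",
)

```text
time_s: 25.18
eef_pos: [0.4947, 0.0109, 0.2559]
eef_rot: [-0.001, 0.755, 0.656, -0.001]
wrist_force: [-0.3, -0.1, -0.6]
opening: 0.16
grasp_force: 58.9
```

Run:
```python
from h import *
rel([.495,.011,.1175],-.134,mean(3)); shot("w7")
```

```text
std mm [0.  0.1 0.1]
turn first [-0.003 -0.    -0.006] then shift mm [2.000e-01 1.000e-01 1.387e+02]
{'time_s': 25.325, 'eef_pos': [0.4949, 0.0109, 0.2563], 'eef_rot': [-0.0009, 0.7547, 0.656, -0.0007], 'opening': 0.1519, 'wrist_force': [-0.1428, 0.0276, 0.2018]}
```

>>> servo_tool(
  commands="-0.003 0 -0.006 0 0 30 0; 0 0 0 0 0 30 0; 0 0 0 0 0 15 0; 0 0 0 0 0 10 0; 0 0 0 0 0 0 0",
)

```text
time_s: 26.0
eef_pos: [0.495, 0.0118, 0.1712]
eef_rot: [0.0, 0.752, 0.659, 0.0]
wrist_force: [-0.4, -0.0, -0.8]
opening: 0.154
grasp_force: 58.9
```

>>> servo_tool(
  commands="0 0 0 0 0 12 0; 0 0 0 0 0 12 0; 0 0 0 0 0 10 0; 0 0 0 0 0 8 0; 0 0 0 0 0 0 0",
)

```text
time_s: 26.62
eef_pos: [0.4945, 0.012, 0.1285]
eef_rot: [-0.0, 0.752, 0.659, -0.0]
wrist_force: [-0.0, -0.5, -0.9]
opening: 0.152
grasp_force: 58.9
```

Run:
```python
from h import *
rel([.495,.011,.1175],-.134,mean(3)); print(get_obs()["wrist_force"])
```

```text
std mm [0.2 0.  0.3]
turn first [ 0.001 -0.     0.002] then shift mm [-0.9  0.  11.9]
[-0.08332403 -0.08579648 -0.42047857]
```

>>> servo_tool(
  commands="0 0 0 0 0 6 0; 0 0 0 0 0 4.5 0; 0 0 0 0 0 0 0; 0 0 0 0 0 0 0; 0 0 0 0 0 0 0.4",
)

```text
time_s: 27.4
eef_pos: [0.4952, 0.0118, 0.1191]
eef_rot: [0.0, 0.752, 0.659, 0.0]
wrist_force: [1.1, -0.1, -0.4]
opening: 0.35
grasp_force: 0.0
```

>>> servo_tool(
  commands="0 0 0 0 0 0 0.4; 0 0 0 0 0 0 0.4; 0 0 0 0 0 0 0.4; 0 0 0 0 0 -20 0.4; 0 0 0 0 0 -40 0.4",
)

```text
time_s: 28.02
eef_pos: [0.4935, 0.0122, 0.1778]
eef_rot: [-0.002, 0.752, 0.659, -0.001]
wrist_force: [1.0, -1.3, -0.9]
opening: 0.4
grasp_force: 0.0
```

>>> servo_tool(
  commands="0 0 0 0 0 -50 0; 0 0 0 0 0 -20 0; 0 0 0 -40 0 0 0; 0 0 0 -40 0 0 0; 0 0 0 0 0 0 0",
)

```text
time_s: 28.65
eef_pos: [0.4842, -0.0694, 0.2489]
eef_rot: [0.0, 0.753, 0.658, 0.0]
wrist_force: [-0.9, -0.7, 0.1]
opening: -0.008
grasp_force: 0.0
```

Run:
```python
from h import *
c,o,im=shot("w8")
s=[.495,.011,-.134]
print("expected block/bridge",proj(c,place(s,[(0,.023,.112),(0,-.023,.112),(0,0,.146),(0,.066,.119),(0,-.066,.119)])).round().tolist())
h=cv2.cvtColor(im,cv2.COLOR_BGR2HSV); m=cv2.inRange(h,(22,120,60),(35,255,255)); m[220:]=0
n,l,st,ce=cv2.connectedComponentsWithStats(m); print([(st[i].tolist(),ce[i].round().tolist()) for i in range(1,n) if st[i,4]>60])
k=[ 0.4882,-0.3628,-0.6849]
# drawer pushing start: TCP before the face
p=place(k,[(-.141-.06,0,.25)])[0];print(p);rel(p,k[2],o)
```

```text
{'time_s': 28.65, 'eef_pos': [0.4842, -0.0694, 0.2489], 'eef_rot': [0.0005, 0.7533, 0.6577, 0.0002], 'opening': -0.0078, 'wrist_force': [-0.8991, -0.7457, 0.1094]}
expected block/bridge [[273.0, 80.0], [273.0, 133.0], [273.0, 107.0], [273.0, 29.0], [273.0, 184.0]]
[([493, 19, 34, 21, 536], [510.0, 30.0]), ([257, 78, 30, 55, 845], [273.0, 104.0])]
[ 0.33252906 -0.23564829  0.25      ]
turn first [0.001 0.    0.55 ] then shift mm [-224.7  -12.3   -1.1]
```

Yellow sits on the stand's rail (bridge rows 78–133, cols 257–287, as expected for seated). Now I move in front of the drawer.

>>> servo_tool(
  commands="0 0 -0.171 0 0 0 0; 0 0 -0.171 0 0 0 0; 0 0 -0.171 0 0 0 0; 0 0 -0.171 0 0 0 0; 0 0 -0.171 0 0 0 0",
)

```text
time_s: 29.32
eef_pos: [0.4844, -0.0661, 0.2487]
eef_rot: [0.0, 0.408, 0.913, 0.0]
wrist_force: [1.2, -0.1, 0.1]
opening: -0.001
grasp_force: 0.0
```

>>> servo_tool(
  commands="0 0 -0.171 0 0 0 0; 0 0 0 2.5 -45 0 0; 0 0 0 2.5 -45 0 0; 0 0 0 2.5 -45 0 0; 0 0 0 2.5 -45 0 0",
)

```text
time_s: 29.95
eef_pos: [0.3634, -0.2013, 0.2487]
eef_rot: [0.001, 0.331, 0.944, 0.0]
wrist_force: [0.5, -0.3, -0.8]
opening: 0.0
grasp_force: 0.0
```

>>> servo_tool(
  commands="0 0 0 2.5 -45 0 0; 0 0 0 0 0 50 0; 0 0 0 0 0 50 0; 0 0 0 0 0 40 0; 0 0 0 0 0 0 0",
)

```text
time_s: 30.58
eef_pos: [0.3325, -0.2321, 0.1062]
eef_rot: [-0.003, 0.332, 0.943, 0.002]
wrist_force: [0.8, -1.1, 0.4]
opening: -0.001
grasp_force: 0.0
```

Run:
```python
from h import *
k=[ 0.4882,-0.3628,-0.6849]
o=mean(3)
for x in(-.152,-.027,-.022): rel(place(k,[(x,0,.097)])[0],k[2]+np.pi/2,o)
```

```text
std mm [0.5 0.8 0.9]
turn first [0.001 0.001 0.009] then shift mm [-48.1  -1.9  12.4]
turn first [0.001 0.001 0.009] then shift mm [-173.1   -1.9   12.4]
turn first [0.001 0.001 0.009] then shift mm [-178.1   -1.9   12.4]
```

>>> servo_tool(
  commands="0 0 0.009 0 -2 12 0; 0 0 0 -20 0 0 0; 0 0 0 -20 0 0 0; 0 0 0 -6 0 0 0; 0 0 0 -6 0 0 0",
)

```text
time_s: 31.35
eef_pos: [0.3723, -0.269, 0.0966]
eef_rot: [-0.0, 0.336, 0.942, 0.0]
wrist_force: [-3.3, 2.4, 2.7]
opening: 0.003
grasp_force: 2.0
```

>>> servo_tool(
  commands="0 0 0 -9 0 0 0; 0 0 0 -9 0 0 0; 0 0 0 -9 0 0 0; 0 0 0 -9 0 0 0; 0 0 0 -9 0 0 0",
)

```text
time_s: 31.98
eef_pos: [0.4068, -0.297, 0.0964]
eef_rot: [-0.001, 0.336, 0.942, 0.001]
wrist_force: [-4.4, 3.2, 4.5]
opening: -0.004
grasp_force: 2.9
```

>>> servo_tool(
  commands="0 0 0 -9 0 0 0; 0 0 0 -9 0 0 0; 0 0 0 -9 0 0 0; 0 0 0 -9 0 0 0; 0 0 0 -9 0 0 0",
)

```text
time_s: 32.6
eef_pos: [0.4414, -0.3253, 0.0964]
eef_rot: [-0.001, 0.336, 0.942, 0.001]
wrist_force: [-5.5, 3.8, 4.7]
opening: 0.004
grasp_force: 3.5
```

Run:
```python
from h import *
k=[ 0.4882,-0.3628,-0.6849]
o=mean(2); rel(place(k,[(-.027,0,.097)])[0],k[2]+np.pi/2,o); print(get_obs()["wrist_force"])
```

```text
std mm [0.1 0.1 0.1]
turn first [ 0.001 -0.002 -0.001] then shift mm [-32.    0.7  -0.6]
[-4.27619271  2.85813396  4.12297494]
```

>>> servo_tool(
  commands="0 0 0 -8 0 0 0; 0 0 0 -8 0 0 0; 0 0 0 -6 0 0 0; 0 0 0 -4 0 0 0; 0 0 0 -3 0 0 0",
)

```text
time_s: 33.33
eef_pos: [0.4635, -0.3433, 0.0962]
eef_rot: [-0.002, 0.336, 0.942, 0.001]
wrist_force: [-6.3, 5.4, 4.3]
opening: -0.0
grasp_force: 4.0
```

>>> servo_tool(
  commands="0 0 0 -2 0 0 0; 0 0 0 -1 0 0 0; 0 0 0 0 0 0 0",
)

```text
time_s: 33.7
eef_pos: [0.4659, -0.3453, 0.0962]
eef_rot: [-0.001, 0.336, 0.942, 0.001]
wrist_force: [-5.4, 4.8, 2.6]
opening: 0.002
grasp_force: 3.5
```

>>> servo_tool(
  commands="0 0 0 -1 0 0 0; 0 0 0 -1 0 0 0; 0 0 0 0 0 0 0",
)

```text
time_s: 34.08
eef_pos: [0.4676, -0.3467, 0.0962]
eef_rot: [-0.001, 0.336, 0.942, 0.001]
wrist_force: [-3.7, 2.9, 2.9]
opening: 0.005
grasp_force: 3.0
```

Run:
```python
from h import *
k=[ 0.4882,-0.3628,-0.6849]
o=mean(2); rel(place(k,[(-.027,0,.097)])[0],k[2]+np.pi/2,o); print(get_obs()["wrist_force"])
```

```text
std mm [0. 0. 0.]
turn first [ 0.001 -0.003 -0.001] then shift mm [ 0.9  0.6 -0.8]
[-4.99045247  3.71902572  1.47371873]
```

>>> servo_tool(
  commands="0 0 0 -1.5 0 0 0; 0 0 0 -1 0 0 0; 0 0 0 0 0 0 0",
)

```text
time_s: 34.55
eef_pos: [0.4695, -0.3483, 0.0962]
eef_rot: [-0.001, 0.336, 0.942, 0.001]
wrist_force: [-4.8, 4.0, 2.7]
opening: 0.003
grasp_force: 3.0
```

>>> servo_tool(
  commands="0 0 0 -1 0 0 0; 0 0 0 0 0 0 0",
)

```text
time_s: 34.8
eef_pos: [0.4703, -0.3489, 0.0962]
eef_rot: [-0.001, 0.336, 0.942, 0.001]
wrist_force: [-3.8, 3.0, 2.0]
opening: 0.002
grasp_force: 3.0
```

>>> servo_tool(
  commands="0 0 0 -1 0 0 0; 0 0 0 0 0 0 0",
)

```text
time_s: 35.05
eef_pos: [0.4704, -0.349, 0.0962]
eef_rot: [-0.002, 0.336, 0.942, 0.001]
wrist_force: [-8.0, 6.5, 5.4]
opening: -0.001
grasp_force: 4.8
```

>>> servo_tool(
  commands="0 0 0 -1 0 0 0; 0 0 0 0 0 0 0; 0 0 0 0 0 0 0",
)

```text
time_s: 35.42
eef_pos: [0.4705, -0.349, 0.0962]
eef_rot: [-0.003, 0.336, 0.942, 0.002]
wrist_force: [-11.1, 8.5, 9.3]
opening: -0.001
grasp_force: 6.8
```

>>> servo_tool(
  commands="0 0 0 4 0 0 0; 0 0 0 4 0 0 0; 0 0 0 2 0 0 0; 0 0 0 0 0 0 0",
)

```text
time_s: 35.92
eef_pos: [0.4656, -0.3454, 0.097]
eef_rot: [0.001, 0.336, 0.942, -0.0]
wrist_force: [-0.5, 0.3, 0.8]
opening: -0.004
grasp_force: 0.0
```

The force fell to zero 6 mm back from the stop, so the drawer has caught. I'll back off, clear the view and check everything.

>>> servo_tool(
  commands="0 0 0 30 0 0 0; 0 0 0 30 0 0 0; 0 0 0 0 0 -50 0; 0 0 0 0 0 -50 0; 0 0 0 0 0 -50 0",
)

```text
time_s: 36.55
eef_pos: [0.4189, -0.3073, 0.2487]
eef_rot: [0.001, 0.336, 0.942, -0.0]
wrist_force: [0.5, -0.7, -1.0]
opening: -0.002
grasp_force: 0.0
```

>>> servo_tool(
  commands="0 0 0 40 0 0 0; 0 0 0 0 0 0 0; 0 0 0 0 0 0 0; 0 0 0 0 0 0 0; 0 0 0 0 0 0 0",
)

```text
time_s: 37.17
eef_pos: [0.3881, -0.2821, 0.2463]
eef_rot: [0.0, 0.336, 0.942, 0.0]
wrist_force: [1.3, -0.4, 0.7]
opening: -0.001
grasp_force: 0.0
```

Run:
```python
from h import *
c,o,im=shot("w9")
k=[ 0.4882,-0.3628,-0.6849]
print(proj(c,place(k,[(-.016,.079,.112),(-.016,-.079,.112),(.05,-.03,.146)])).round().tolist())
W=np.zeros((600,800,3),np.uint8)
def put(c,x,y): c=c[:600-y,:800-x]; W[y:y+c.shape[0],x:x+c.shape[1]]=c
put(im,0,0)
t=camera("top");s=camera("scene")
put(crop(s,330,190,80,80,3),560,0)
put(crop(s,170,175,80,60,3),560,240)
put(crop(s,230,170,60,70,3)[:180],0,420)
put(crop(t,160,205,125,60,3),180,420)
put(crop(t,330,150,75,60,3),560,420)
cv2.imwrite("pics/fin.png",W)
```

```text
{'time_s': 37.175, 'eef_pos': [0.3881, -0.2821, 0.2463], 'eef_rot': [0.0001, 0.3362, 0.9418, 0.0004], 'opening': -0.0014, 'wrist_force': [1.2643, -0.4003, 0.7411]}
[[348.0, 302.0], [198.0, 302.0], [245.0, 370.0]]
```

View pics/fin.png

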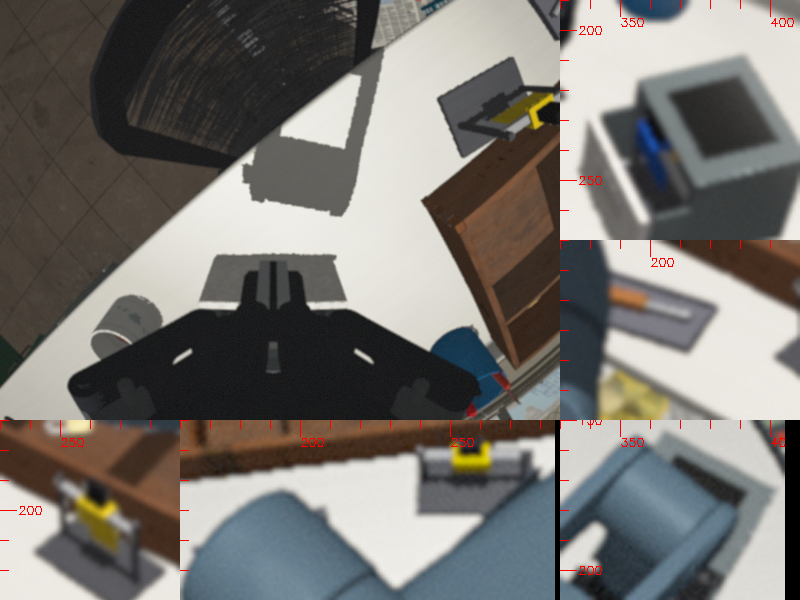

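Final view: the drawer is shut with blue hanging inside (scene crop around (358,240)), yellow hangs upright on the stand, and the rod is in the tray.

```bash
python3 -c "
from bench import *
print(hand_in())"
```

```text
the job is handed in; nothing more can be done
None
```

I handed the job in at about 37 s: the drawer is shut and caught with the blue tag inside, the yellow tag hangs on the stand's rail, the rod lies in its tray, and the mug and stapler were left alone; no verdict was returned.

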